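# Load the spacer and snap the cradle flap shut

## Robot

A 7-joint arm with a two-finger parallel gripper is mounted at the origin on the work surface. World frame = base frame: x ahead of the robot, y to its left, z up, the work surface at z = 0. Lengths are in m, angles in rad, forces in N, time in s.
With the tool pointing down it reaches from about 0.425 to 0.925 m from the base axis. Payload 6.8 kg.
Tool frame: the origin (TCP) lies at the very end of the fingers, on their centre line; the grasp point (between the pads) lies 19 mm behind it (hold_point_z is the distance from the TCP to the grasp point, in m); z points along the fingers, y is the direction in which the jaws open and shut (so a half turn about z gives the same grasp; the last joint's range is limited). The gripper opens to 85 mm and grips with 20 to 120 N. Pads are 22 mm wide; open, the fingers measure 114 mm over their backs; the gripper's body (76 mm by 85 mm) begins 54 mm behind the grasp point. The pads swing forward as they close: fully open they stand 13 mm farther back than shut.
Start: joints at [-1.455, 0.477, 0.022, 1.555, -0.011, 1.109, -0.083], TCP at [0.15, 0.658, 0.231] pointing down, gripper open.
Joint ranges: [-2.96, 2.96], [-0.34, 2.1], [-1.41, 1.46], [0.24, 2.44], [-1.37, 4.51], [0.17, 1.92], [-2.96, 2.96]. Speed limits (rad/s): [2.39, 2.39, 3.14, 3.14, 3.14, 3.14, 3.14].

## Interface

Orientations are given as a unit quaternion [w, x, y, z].
In Python, from station import get_obs, read_camera, calibration, hand_in, regions_of, hold_point_z gives the robot as it stands.
- The arm moves only by the tool send_rows, never from a script. Its argument "motion" is text: rows parted by semicolons, each of 7 numbers parted by spaces: the shift along the world's x, y, z in cm, then the turn, a rotation vector about the world's x, y, z in degrees, then the closure, from 0 (fully open) to 1 (shut). In form: dx dy dz rx ry rz fingers; .... A call has 1 to 20 rows; each row shifts and turns the pose as measured when the row begins; what a row does not reach is not made up. A row lasts 1/12 s, in which the tool goes at most 41.7 mm and 7.16 degrees, less where a joint would pass 70% of its speed; a pose out of reach is approached as far as the arm can. A call is refused whole if a number of a shift passes 4.17 or a number of a turn 7.16, either way. A call with a gripper value outside its range is refused whole. The fingers move at their own pace and stop on an object; "newtons" is the grip in N (left out, the last holds). Time passes only in rows, so rows that do not move let the fingers close. It gives the time, the measured TCP pose, the force and the opening at its end, in the units of the state.
- get_obs(): the state, without advancing time (a new reading comes with each control period).
- read_camera(name): name is "scene" or "side" or "wrist"; returns the picture (420x560x3 uint8, red, green, blue); there is no depth.
- calibration(name): a dict with "mtx" (3x3 intrinsics, pixels), "R" (3x3) and "t" (3): a world point X has camera coordinates R X + t; the wrist camera has in their place "hand_eye" (4x4, takes a point from camera to tool coordinates, whose origin is the TCP and whose axes are the flange's). Camera axes: x right, y down, z forward; pixel columns grow to the right and rows downward; lengths in m; the calibration is good to about 2 mm. A picture is of the moment at which its call begins: read the wrist's pose just before it. calibration takes no time and is no camera call.
- hand_in(): hands the job in, once; it reports no verdict.
Trained networks look in the newest picture that a camera, given by its name, has taken for a name from the list of things; names that differ only in an ending like _2 or _b are one class to them, and where a whole thing is asked for, a point or a joint stands for the part that bears it (a point fixed in the world has none). Each returns a list of dicts, best first, with "conf" (0 to 1); they miss things now and then, are a little off and sometimes report something else, mostly with a low value. They report only what shows in the picture. A call takes as long as a camera call.
- regions_of(thing, camera): "region" (420x560 bool, what is visible of it) and "point" ([column, row] in pixels, amid what is visible of it).
The state is a dict: "t": time; "q": joint angles; "joint_vel": joint speeds; "joint_torque": joint torques, N m; "eef_pos": TCP position; "tool_rot": TCP orientation; "contact_force": force on the tool from outside, world axes, zero at the start; "torque": the same for the moment, N m; "gripper_width": opening from 0.0 (shut) to 1.0 (fully open).
Only numpy, scipy, OpenCV 4.12 (cv2) and the standard library are available. Lean on these libraries where they do the work, as an engineer would, in place of code of your own. Each camera call takes 0.05 s, during which the arm holds its last target.

## Task

Set the steel spacer upright in the open end of the cradle's channel and slide it along until you feel it bear on the blue stop, without ramming it. Then tip the orange-ended flap over from outside, just past its snap point, so that it springs shut by itself behind the spacer, keeping your fingers off the fixture as it goes home and afterwards. Leave the other parts on the counter where they are.

Things in the scene. Friction and masses are not known exactly. Their poses are not given: they have to be found in the camera images.
- spacer: plain steel spacer tube standing upright on the counter, 40 mm outside, 24 mm bore, 60 mm high, about 0.4 kg; origin at the centre of its lower end, z along its axis
- cradle: fixed grey holding cradle, base 190 mm (own x) by 102 mm (own y -36 to +66), 12 mm thick. Origin under the middle of the channel, which runs along own x: 46 mm wide (y -23 to +23), floor at z = 12 mm, walls (13 mm thick) to z = 20 mm; open on top and at its -x end. Robot on fixture, or spacer on the stop: never beyond 25 N
- entry (a point): point on the channel floor's centre line near the open end (cradle x = -65, z = 12 mm): a spacer set down here is clear of the flap; from here it slides along cradle +x to the stop. Axes as the cradle's
- stop_mid (a point): centre of the blue stop's face (facing -x) IF its carriage stood mid-range. The carriage (stop and flap together) is clamped at a random setting up to 15 mm either way along cradle x, NOT reported: feel or see it. Stop plate: 44 mm wide (y), z 21 to 60 mm, 14 mm thick. Call the true face x = h (cradle frame, 40 to 70 mm). It holds still below 80 N
- hinge_mid (a point): middle of the flap's hinge axis (along cradle x; y = 56, z = 32 mm) IF the carriage stood mid-range; truly at x = h - 54 mm. Flap: steel plate 22 mm wide (x h-65 to h-43), 64 mm long, last 20 mm orange, 10 mm thick. Open: tip at y = 95, z = 82 mm. Shut: level across the channel, 3 mm behind a spacer on the stop; a spacer further back blocks it. Ears, side bar: y 50-64, z up to 38
- flap (a joint): snap flap angle, rad: 0 open (leaning out to cradle +y, 52 deg above level), 0.66 upright, 1.08 snap point, 2.23 shut. A spring drives it from the snap point to either stop (0.2 N m there); some 4 N at the orange tip starts it. Push from outside, up and over about the hinge: dragging it level can bind. Past the snap point it goes home alone in under 1 s; past 1.75 rad no finger may touch the fixture
- wrench_head: chrome torque wrench ratchet head, disc 52 mm across and 30 mm high with a 15 mm square drive on top (42 mm high in all) and a tang reaching 72 mm along its own -x; bystander, leave alone; origin under the disc's centre
- bolt_cap: yellow polymer bolt cap, 62 mm across the rim, 46 mm high; bystander; origin under its centre
- hex_nut: silver hex nut, 60 mm over corners, 26 mm high; bystander; origin under its centre
- hex_bolt: hex bolt standing on its dark head, 46 mm over corners, 71 mm high, shank 24 mm; bystander; origin under its centre
- washer: flat steel washer, 60 mm outside, 8 mm thick; bystander; origin under its centre
- socket: dark impact socket, 44 mm across, 45 mm high; bystander; origin under its centre

How it is judged:
On the way, in this order (a step that is already met when the one before it is completed fails the run):
1. the spacer stands upright in the open end of the channel, on its floor, with the flap still open (y of spacer in the frame of cradle between -0.007 and 0.007 m and z of spacer in the frame of cradle between 0.009 and 0.016 m and angle between spacer's own z axis and vertical below 0.08 rad and x of spacer in the frame of cradle between -0.095 and -0.01 m and value of joint flap below 0.3 rad), for 0.2 s.
2. the spacer has been slid along to the stop's end of the channel, the flap still open (y of spacer in the frame of cradle between -0.007 and 0.007 m and z of spacer in the frame of cradle between 0.009 and 0.016 m and angle between spacer's own z axis and vertical below 0.08 rad and x of spacer in the frame of cradle between 0.012 and 0.056 m and value of joint flap below 0.3 rad), for 0.2 s.
At the end, for the whole second after the job is handed in: The flap is fully shut (joint above 2.13 rad of 2.23), and the spacer is trapped between it and the stop: upright within 0.08 rad, standing on the channel floor, centred in the channel within 7 mm, its centre at cradle x between +10 and +56 mm (in front of the shut flap), at rest and released (y of spacer in the frame of cradle between -0.007 and 0.007 m and z of spacer in the frame of cradle between 0.009 and 0.016 m and angle between spacer's own z axis and vertical below 0.08 rad and x of spacer in the frame of cradle between 0.01 and 0.056 m and value of joint flap above 2.13 rad and linear speed of spacer below 0.02 m/s); the robot touches nothing.
It fails at once if the spacer, at the stop, presses on the fixture with more than 25 N (x of spacer in the frame of cradle above 0.012 m and contact force between spacer and cradle above 25 N).
It fails at once if the robot presses on the fixture (flap, stop, carriage or base) with more than 25 N (contact force between any of the fingers, the arm and cradle above 25 N).
It fails at once if the robot touches the fixture (over 1 N) while the flap is past 1.75 rad: it must spring shut by itself and be left (value of joint flap above 1.75 rad and contact force between any of the fingers, the arm and cradle above 1 N).
It fails at once if another part on the counter is moved more than 20 mm (distance of any of wrench_head, bolt_cap, hex_nut, hex_bolt, washer, socket from where it was at the start of the episode above 0.02 m).
It also fails if it takes over 64 s, if anything falls off the work surface, if the arm or the gripper's body presses on something with over 40 N, if the wrist force passes 120 N, or if a joint passes its speed limit or range.

## Working session

There is one attempt and no reset: what is moved stays moved. The work goes in short steps, Python scripts to look and compute and a tool call to move; the robot and the scene stay as the last step left them, time stands still between calls to the robot, and variables do not carry over. Pictures are saved under pics/ and viewed, and the job is handed in when it is done.

Besides the shell and the picture viewer there is one more tool, called after "Call:" as name(argument=value, ...) on one line, values as JSON. send_rows: Moves the arm, as the interface text tells. Its arguments: {"type":"object","properties":{"motion":{"type":"string"},"newtons":{"type":"number"}},"required":["motion"]}

```bash
ls; mkdir -p pics
cat > h.py <<'E'
import numpy as np,cv2
from station import *
from scipy.spatial.transform import Rotation as Rn
def save(n,im): cv2.imwrite('pics/'+n+'.png',im[:,:,::-1])
def proj(c,X):
    k=calibration(c); X=np.atleast_2d(X); p=(k['R']@X.T).T+np.array(k['t']); q=(np.array(k['mtx'])@p.T).T; return q[:,:2]/q[:,2:]
def ray(c,uv):
    k=calibration(c); R=np.array(k['R']);t=np.array(k['t']); d=R.T@np.linalg.inv(k['mtx'])@np.array([uv[0],uv[1],1.]); return -R.T@t,d
def onz(c,uv,z):
    o,d=ray(c,uv); return o+d*(z-o[2])/d[2]
E
python3 - <<'E'
from h import *
s=get_obs(); print(s)
for c in ['scene','side']:
    save(c+'0',read_camera(c))
    k=calibration(c); print(c,np.array(k['mtx']),-np.array(k['R']).T@k['t'])
    for n in ['spacer','cradle','flap','stop_mid','wrench_head','bolt_cap','hex_nut','hex_bolt','washer','socket']:
        r=regions_of(n,c)
        print(n,[(round(float(a['conf']),2),np.round(a['point']),int(a['region'].sum())) for a in r[:2]], [np.round(onz(c,a['point'],0.03),3) for a in r[:1]])
E
```

```text
pics
{'t': 0.0, 'q': array([-1.45508041,  0.47781105,  0.02236258,  1.55647698, -0.01151289,
        1.10927781, -0.08310117]), 'joint_vel': array([-0.00018395, -0.00085917,  0.00151362,  0.00067476,  0.00041348,
       -0.00041375, -0.00112206]), 'joint_torque': array([-4.74828375e-04, -5.96441317e+01,  1.60755493e+00, -2.81205779e+01,
        1.23969352e-02,  9.25613742e-03, -6.29503532e-06]), 'eef_pos': array([0.14971008, 0.65757337, 0.23030803]), 'tool_rot': array([-3.47697286e-05,  1.11677400e-01,  9.93744086e-01, -9.21717719e-04]), 'contact_force': array([ 0.47952094,  0.32736147, -0.3301185 ]), 'torque': array([ 0.00517773,  0.02010757, -0.01875502]), 'gripper_width': 1.0014935946901806}
scene [[472.02497959   0.         283.63313608]
 [  0.         472.02497959 214.33779862]
 [  0.           0.           1.        ]] [1.00474574 0.59214118 0.94387638]
spacer [(0.69, array([241., 179.]), 329)] [array([ 0.544, -0.153,  0.03 ])]
cradle [(0.79, array([308., 245.]), 3081)] [array([0.55 , 0.124, 0.03 ])]
flap [(0.45, array([306., 245.]), 3172)] [array([0.553, 0.119, 0.03 ])]
stop_m
[... 859 characters left out ...]
, array([228., 148.]), 159)] [array([0.534, 0.1  , 0.03 ])]
flap [(0.57, array([249., 187.]), 159)] [array([0.573, 0.199, 0.03 ])]
stop_mid [(0.88, array([258., 209.]), 1677)] [array([0.531, 0.099, 0.03 ])]
wrench_head [(0.7, array([338., 224.]), 350)] [array([ 0.682, -0.1  ,  0.03 ])]
bolt_cap [(0.66, array([230., 148.]), 215), (0.27, array([256., 208.]), 1798)] [array([0.644, 0.417, 0.03 ])]
hex_nut [(0.93, array([368., 256.]), 347)] [array([ 0.658, -0.242,  0.03 ])]
hex_bolt [(0.83, array([350., 331.]), 379)] [array([ 0.452, -0.367,  0.03 ])]
washer [(0.51, array([385., 302.]), 263)] [array([ 0.581, -0.367,  0.03 ])]
socket [(0.66, array([161., 176.]), 232)] [array([0.374, 0.432, 0.03 ])]
```

Run:
```python
import cv2
a=cv2.imread('pics/scene0.png');b=cv2.imread('pics/side0.png')
cv2.imwrite('pics/scene0z.png',cv2.resize(a[160:330,200:420],None,fx=3.5,fy=3.5,interpolation=cv2.INTER_CUBIC))
cv2.imwrite('pics/side0z.png',cv2.resize(b[140:290,180:380],None,fx=4,fy=4,interpolation=cv2.INTER_CUBIC))
```

```text
(no output)
```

View pics/scene0.png

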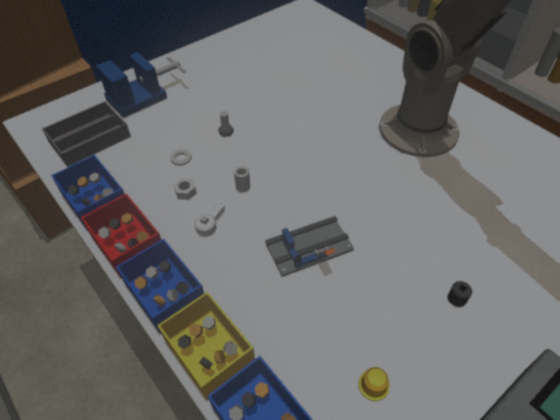

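View pics/scene0z.png

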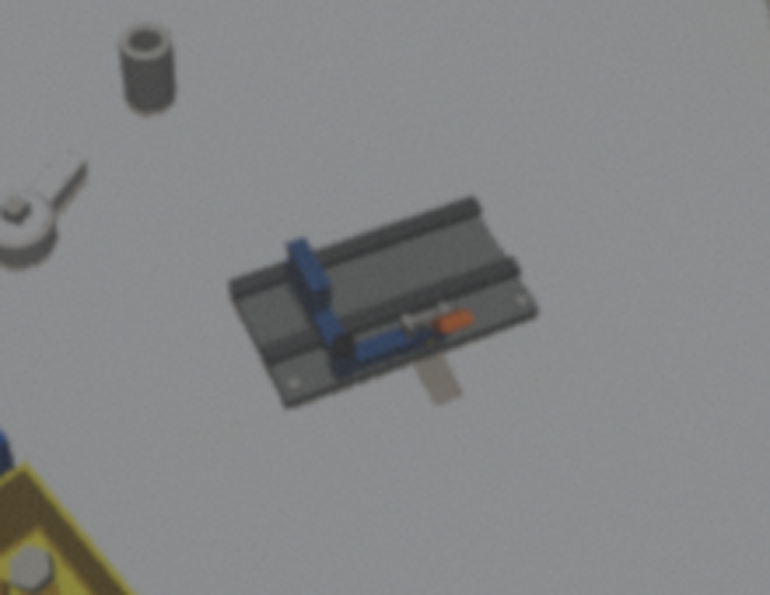

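View pics/side0z.png

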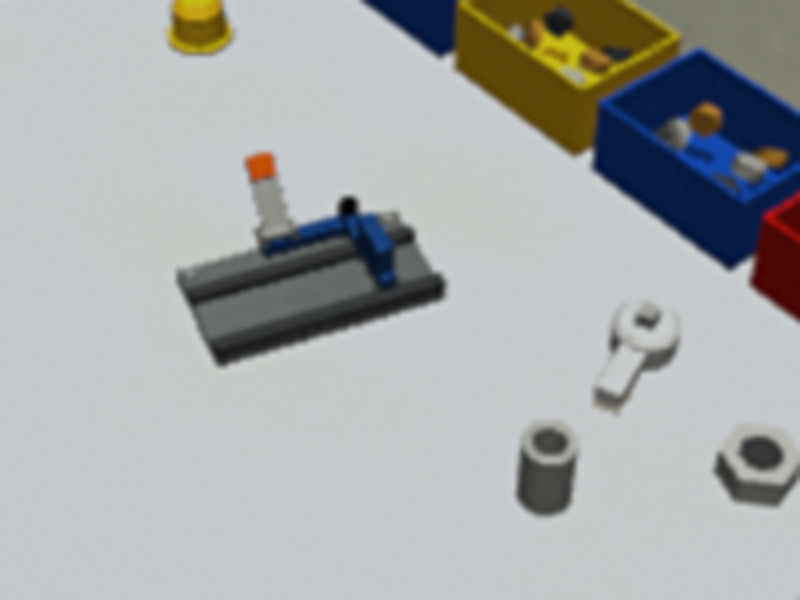

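The scene picture shows the spacer at about (241,178) and the cradle at (308,245). The open end faces the robot, and the blue stop is at about (287,237). Next I'll fit the cradle pose from its corners.

Run:
```python
from h import *
from scipy.optimize import least_squares
sc=lambda u,v:(200+(u+.5)/3.5-.5,160+(v+.5)/3.5-.5); sd=lambda u,v:(180+(u+.5)/4-.5,140+(v+.5)/4-.5)
pts=[('scene',sc(288,402),(95,66,6)),('scene',sc(537,308),(-95,66,6)),('scene',sc(474,199),(-95,-36,20)),('scene',sc(232,285),(95,-36,20)),
('side',sd(220,351),(-95,-36,20)),('side',sd(444,284),(95,-36,20)),('side',sd(180,270),(-95,36,20))]
def W(p,o): 
    c,s=np.cos(p[2]),np.sin(p[2]); o=np.array(o)/1000; return [p[0]+c*o[0]-s*o[1],p[1]+s*o[0]+c*o[1],o[2]]
def f(p): return np.concatenate([proj(c,W(p,o))[0]-uv for c,uv,o in pts])
r=least_squares(f,[.55,.1,.2],loss='soft_l1'); print(r.x,np.degrees(r.x[2])); print(f(r.x).reshape(-1,2).round(1))
print('sp',onz('scene',sc(146,40),.06),onz('side',sd(549,440),.06))
k=calibration('wrist'); print(k)
# stop top corner
p=r.x
for c,z in(('scene',sc(298,240)),('side',sd(383,247))): 
    w=onz(c,z,.06); d=w[:2]-p[:2]; cc,s=np.cos(p[2]),np.sin(p[2]); print(c,[cc*d[0]+s*d[1],-s*d[0]+cc*d[1]])
```

```text
[ 0.53385919  0.10069346 -0.27820195] -15.939797727361176
[[ 0.   1.6]
 [ 1.   1.3]
 [-0.1 -1.2]
 [-0.8 -1.1]
 [-1.5  0.1]
 [ 0.2 -0.5]
 [ 1.   4.6]]
sp [ 0.54281387 -0.15104133  0.06      ] [ 0.54426554 -0.15061486  0.06      ]
{'mtx': array([[297.15632922,   0.        , 280.59851206],
       [  0.        , 297.15632922, 209.0847051 ],
       [  0.        ,   0.        ,   1.        ]]), 'hand_eye': array([[-1.09630799e-03, -9.62022897e-01, -2.72966562e-01,
         6.93409950e-02],
       [ 9.99999389e-01, -1.01574683e-03, -4.36447616e-04,
         1.44475166e-03],
       [ 1.42607679e-04, -2.72966874e-01,  9.62023423e-01,
        -1.42156069e-01],
       [ 0.00000000e+00,  0.00000000e+00,  0.00000000e+00,
         1.00000000e+00]])}
scene [np.float64(0.04932069218476939), np.float64(-0.021349412976732048)]
side [np.float64(0.049323345876972215), np.float64(-0.019496613523901238)]
```

Call:
send_rows(motion="1 -1.6 0 0 0 0 0;2.1 -3.2 0 0 0 0 0;2.1 -3.2 0 0 0 0 0;2.1 -3.2 0 0 0 0 0;2.1 -3.2 0 0 0 0 0;2.1 -3.2 0 0 0 0 0;2.1 -3.2 0 0 0 0 0;2.1 -3.2 0 0 0 0 0;2.1 -3.2 0 0 0 0 0;2.1 -3.2 0 0 0 0 0;2.1 -3.2 0 0 0 0 0;2.1 -3.2 0 0 0 0 0;2.1 -3.2 0 0 0 0 0;2.1 -3.2 0 0 0 0 0;2.1 -3.2 0 0 0 0 0;2.1 -3.2 0 0 0 0 0;1 -1.6 0 0 0 -3 0;0 0 0 0 0 0 0")

```text
t: 2.6
eef_pos: [0.4903, 0.1206, 0.2349]
tool_rot: [0.002, 0.136, 0.991, 0.006]
contact_force: [-0.4, -0.7, -0.3]
gripper_width: 0.998
```

```bash
cat >> h.py <<'E'
def wcam(s=None):
    s=s or get_obs(); q=s['tool_rot']; T=np.eye(4); T[:3,:3]=Rn.from_quat([q[1],q[2],q[3],q[0]]).as_matrix(); T[:3,3]=s['eef_pos']
    k=calibration('wrist'); C=T@k['hand_eye']; return C,np.array(k['mtx'])
def wproj(C,K,X):
    X=np.atleast_2d(X); p=(X-C[:3,3])@C[:3,:3]; q=p@K.T; return q[:,:2]/q[:,2:]
def wonz(C,K,uv,z):
    d=C[:3,:3]@np.linalg.inv(K)@np.array([uv[0],uv[1],1.]); o=C[:3,3]; return o+d*(z-o[2])/d[2]
E
python3 - <<'E'
from h import *
C,K=wcam(); im=read_camera('wrist'); np.savez('w1.npz',C=C,K=K,im=im); save('w1',im)
E
```

```text
(no output)
```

View pics/w1.png

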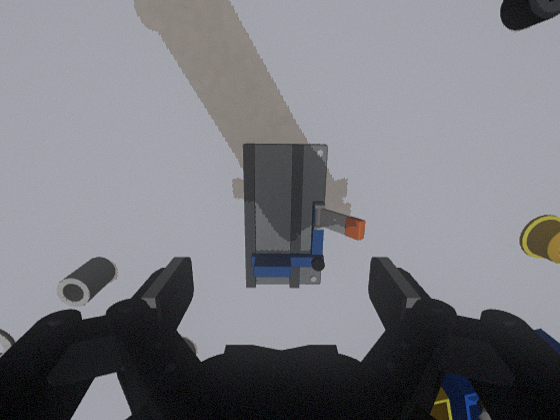

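Run:
```python
import cv2
b=cv2.imread('pics/w1.png')
cv2.imwrite('pics/w1z.png',cv2.resize(b[135:295,235:375],None,fx=5,fy=5,interpolation=cv2.INTER_CUBIC)[:800,:800][::1])
z=cv2.resize(b[135:295,235:375],None,fx=3.7,fy=3.7,interpolation=cv2.INTER_CUBIC); z=cv2.convertScaleAbs(z,alpha=1.6); cv2.imwrite('pics/w1z.png',z)
```

```text
(no output)
```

View pics/w1z.png

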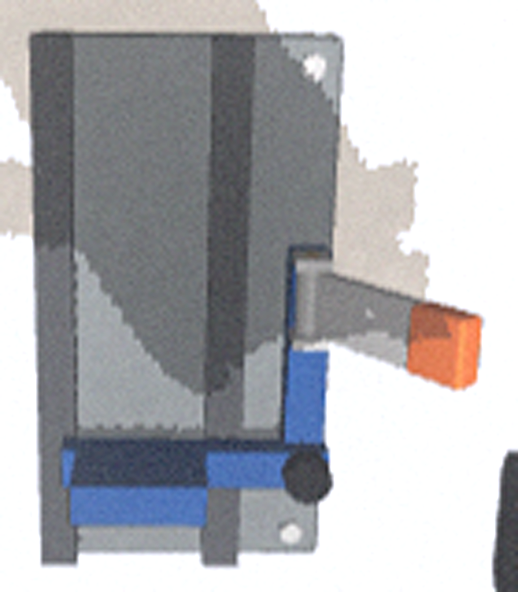

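Run:
```python
from h import *
from scipy.optimize import least_squares
d=np.load('w1.npz');C,K,im=d['C'],d['K'],d['im']
cl=[((30,36),(-95,-36,20)),((73,36),(-95,-23,20)),((211,36),(-95,23,20)),((253,37),(-95,36,20)),((343,38),(-95,66,12)),((42,565),(95,-36,20)),((77,565),(95,-23,20)),((203,566),(95,23,20)),((238,565),(95,36,20)),((315,552),(95,66,12))]
px=lambda u,v:np.array([235+(u+.5)/3.7-.5,135+(v+.5)/3.7-.5])
def W(p,o): 
    c,s=np.cos(p[2]),np.sin(p[2]); o=np.array(o)/1000; return [p[0]+c*o[0]-s*o[1],p[1]+s*o[0]+c*o[1],o[2]]
f=lambda p:np.concatenate([wproj(C,K,W(p,o))[0]-px(*u) for u,o in cl])
r=least_squares(f,[.53,.1,-.28]);p=r.x;print(p,np.degrees(p[2]));print(f(p).reshape(-1,2).round(2))
np.save('cr.npy',p)
c,s=np.cos(p[2]),np.sin(p[2])
def cr(w): e=w[:2]-p[:2]; return np.array([c*e[0]+s*e[1],-s*e[0]+c*e[1]])
for u in((72,487),(205,487),(72,525),(205,525)): print('stop',cr(wonz(C,K,px(*u),.06)))
print('hinge/flap edge top', [cr(wonz(C,K,px(*u),z)) for u,z in(((300,258),.038),((300,347),.038))])
print('tip',[cr(wonz(C,K,px(*u),.08)) for u in((482,315),(473,386))])
for n in['spacer']:
    for a in regions_of(n,'wrist')[:2]: print(n,a['conf'],a['point'],wonz(C,K,a['point'],.03))
print('entry W',W(p,(-65,0,12)), 'axis',c,s, 'toolrot',Rn.from_quat(get_obs()['tool_rot'][[1,2,3,0]]).as_matrix().round(4))
```

```text
[ 0.53491078  0.10151517 -0.28341926] -16.238727659557636
[[-0.58 -0.51]
 [-1.11 -0.4 ]
 [ 0.74 -0.02]
 [ 0.42 -0.18]
 [ 0.41 -0.64]
 [-0.26  0.34]
 [-0.08  0.37]
 [-0.09  0.21]
 [ 0.06  0.51]
 [ 0.55  1.02]]
stop [ 0.04282873 -0.02099948]
stop [0.04263441 0.02117675]
stop [ 0.05623008 -0.02119016]
stop [0.056054   0.02143263]
hinge/flap edge top [array([-0.02693564,  0.05115191]), array([0.00321025, 0.05244569])]
tip [array([-0.02178112,  0.0980406 ]), array([-0.00012004,  0.09734113])]
spacer 0.66 [86.4, 279.3] [ 0.5422556  -0.15074576  0.03      ]
spacer 0.45 [190.9, 343.8] [ 0.67339535 -0.05639746  0.03      ]
entry W [np.float64(0.47250396057814625), np.float64(0.11969177978410594), np.float64(0.012)] axis 0.9601048892132791 -0.27964012893137713 toolrot [[-9.651e-01  2.619e-01  4.000e-03]
 [ 2.619e-01  9.650e-01  1.160e-02]
 [-9.000e-04  1.220e-02 -9.999e-01]]
```

Call:
send_rows(motion="0.3 -1.7 0 -0.3 0.1 -0.5 0;0.65 -3.4 0 -0.3 0.1 -0.5 0;0.65 -3.4 0 0 0 0 0;0.65 -3.4 0 0 0 0 0;0.65 -3.4 0 0 0 0 0;0.65 -3.4 0 0 0 0 0;0.65 -3.4 0 0 0 0 0;0.65 -3.4 0 0 0 0 0;0.3 -1.7 -1 0 0 0 0;0 0 -2.5 0 0 0 0;0 0 -2.5 0 0 0 0;0 0 -2.5 0 0 0 0;0 0 -1 0 0 0 0;0 0 0 0 0 0 0")

```text
t: 3.87
eef_pos: [0.5393, -0.1359, 0.1378]
tool_rot: [0.001, 0.115, 0.993, 0.005]
contact_force: [-1.0, 0.2, 0.3]
gripper_width: 1.001
```

Run:
```python
from h import *
s=get_obs();C,K=wcam(s); im=read_camera('wrist'); np.savez('w2.npz',C=C,K=K,im=im); save('w2',im)
print(s['eef_pos'],Rn.from_quat(s['tool_rot'][[1,2,3,0]]).as_matrix().round(4))
```

```text
[ 0.53925995 -0.13593748  0.13780109] [[-9.736e-01  2.281e-01  3.100e-03]
 [ 2.282e-01  9.736e-01  9.200e-03]
 [-9.000e-04  9.700e-03 -1.000e+00]]
```

View pics/w2.png

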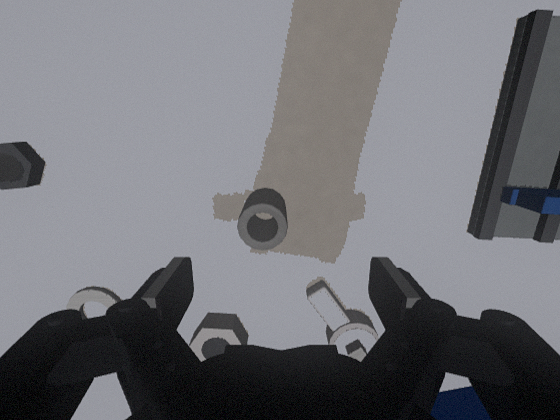

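Run:
```python
from h import *
d=np.load('w2.npz');C,K,im=d['C'],d['K'],d['im']
g=cv2.cvtColor(im[180:260,225:300],cv2.COLOR_RGB2GRAY)
cv2.imwrite('pics/w2z.png',cv2.resize(im[180:260,225:300,::-1],None,fx=7,fy=7,interpolation=cv2.INTER_CUBIC))
print(wonz(C,K,(262.5,227),.06))
```

```text
[ 0.54395381 -0.14945016  0.06      ]
```

View pics/w2z.png

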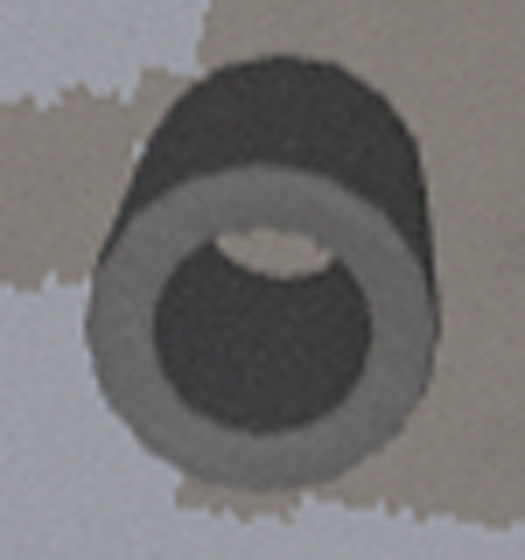

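Call:
send_rows(motion="0.25 -0.7 0 -0.3 0.1 -1.5 0;0.25 -0.7 0 -0.3 0.1 -1.5 0;0 0 0 0 0 0 0;0 0 0 0 0 0 0")

```text
t: 4.25
eef_pos: [0.5481, -0.1495, 0.1429]
tool_rot: [0.003, 0.141, 0.99, -0.001]
contact_force: [-0.7, -0.5, 0.3]
gripper_width: 1.001
```

```bash
cat >> h.py <<'E'
def st():
    s=get_obs(); R=Rn.from_quat(s['tool_rot'][[1,2,3,0]]).as_matrix(); z=R[:,2]
    p=np.load('cr.npy'); c,sn=np.cos(p[2]),np.sin(p[2]); e=s['eef_pos'][:2]-p[:2]
    F=s['contact_force']
    print('t',round(s['t'],2),'eef',s['eef_pos'].round(4),'cr',np.round([c*e[0]+sn*e[1],-sn*e[0]+c*e[1]],4),'w',round(s['gripper_width'],3),'Fw',F.round(1),'Fcr',np.round([c*F[0]+sn*F[1],-sn*F[0]+c*F[1]],1))
    y=np.degrees(np.arctan2(R[1,1],R[0,1])); print('toolyaw',y.round(2),'turn to cradle y',(np.degrees(p[2])+90-y).round(2),'untilt rx,ry deg',np.degrees([-z[1],z[0]]).round(2))
E
python3 -c "
from h import *
st()"
```

```text
t 4.25 eef [ 0.5481 -0.1495  0.1429] cr [ 0.0829 -0.2373] w 1.001 Fw [-0.7 -0.5  0.3] Fcr [-0.5 -0.7]
toolyaw 73.73 turn to cradle y 0.03 untilt rx,ry deg [0.12 0.35]
```

Call:
send_rows(motion="-0.1 0 -1.5 0 0.2 0 0;-0.1 0 -2 0 0 0 0;-0.1 0 -2 0 0 0 0;0 0 -2 0 0 0 0;0 0 -1 0 0 0 0;0 0 -0.8 0 0 0 0;0 0 0 0 0 0 0;0 0 0 0 0 0 0")

```text
t: 4.92
eef_pos: [0.5517, -0.151, 0.0539]
tool_rot: [0.009, 0.142, 0.99, -0.0]
contact_force: [0.5, 0.1, 0.9]
gripper_width: 0.998
```

```bash
python3 -c "
from h import *
st()"
```

```text
t 4.92 eef [ 0.5517 -0.151   0.0539] cr [ 0.0868 -0.2378] w 0.998 Fw [0.5 0.1 0.9] Fcr [0.4 0.2]
toolyaw 73.72 turn to cradle y 0.04 untilt rx,ry deg [0.2  1.03]
```

Call:
send_rows(motion="-0.3 0 -0.6 0.1 0.5 0 0;-0.3 0 -0.8 0.1 0.5 0 0;-0.2 0 -0.8 0 0 0 0;0 0 -0.5 0 0 0 0;0 0 0 0 0 0 0;0 0 0 0 0 0 0")

```text
t: 5.42
eef_pos: [0.545, -0.1514, 0.027]
tool_rot: [0.002, 0.142, 0.99, 0.0]
contact_force: [-0.3, 0.4, -0.1]
gripper_width: 0.999
```

```bash
python3 -c "
from h import *
st()"
```

```text
t 5.42 eef [ 0.545  -0.1514  0.027 ] cr [ 0.0804 -0.2401] w 0.999 Fw [-0.3  0.4 -0.1] Fcr [-0.4  0.3]
toolyaw 73.72 turn to cradle y 0.04 untilt rx,ry deg [0.01 0.2 ]
```

Pose is good, so I'll close the jaws.

Call:
send_rows(motion="0 0 0 0 0 0 0.4;0 0 0 0 0 0 0.55;0 0 0 0 0 0 0.7;0 0 0 0 0 0 0.8;0 0 0 0 0 0 0.8;0 0 0 0 0 0 0.8;0 0 0 0 0 0 0.8;0 0 0 0 0 0 0.8", newtons=40)

```text
t: 6.08
eef_pos: [0.5454, -0.1517, 0.0276]
tool_rot: [0.002, 0.142, 0.99, 0.0]
contact_force: [0.4, 0.3, -0.3]
gripper_width: 0.454
```

```bash
python3 -c "
from h import *
st(); save('w3',read_camera('wrist'))"
```

```text
t 6.08 eef [ 0.5454 -0.1517  0.0276] cr [ 0.0809 -0.2402] w 0.454 Fw [ 0.4  0.3 -0.3] Fcr [0.3 0.4]
toolyaw 73.72 turn to cradle y 0.04 untilt rx,ry deg [0.04 0.26]
```

View pics/w3.png

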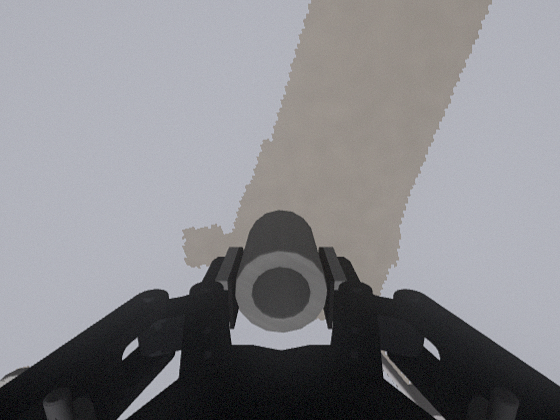

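Call:
send_rows(motion="0 0 1 0 0 0 0.8;0 0 2.5 0 0.2 0 0.8;-0.2 0.8 2.5 0 0 0 0.8;-0.6 2 2 0 0 0 0.8;-0.8 3 1 0 0 0 0.8;-0.8 3 0 0 0 0 0.8;-0.8 3 0 0 0 0 0.8;-0.8 3 0 0 0 0 0.8;-0.8 3 0 0 0 0 0.8;-0.8 3 0 0 0 0 0.8;-0.6 2 0 0 0 0 0.8;-0.4 1 0 0 0 0 0.8;0 0 0 0 0 0 0.8;0 0 0 0 0 0 0.8")

```text
t: 7.3
eef_pos: [0.4675, 0.0944, 0.1254]
tool_rot: [-0.003, 0.144, 0.99, -0.0]
contact_force: [-0.2, 0.3, -4.6]
gripper_width: 0.454
```

```bash
python3 -c "
from h import *
st()"
```

```text
t 7.3 eef [0.4675 0.0944 0.1254] cr [-0.0628 -0.0257] w 0.454 Fw [-0.2  0.3 -4.6] Fcr [-0.3  0.2]
toolyaw 73.44 turn to cradle y 0.32 untilt rx,ry deg [-0.04 -0.37]
```

Call:
send_rows(motion="0.2 0.8 0 0 -0.1 0.2 0.8;0.3 1 0 0 -0.1 0.1 0.8;0.2 0.7 -0.5 0 0 0 0.8;0 0 -1.5 0 0 0 0.8;0 0 -2 0 0 0 0.8;0 0 -1 0 0 0 0.8;0 0 -0.5 0 0 0 0.8;0 0 0 0 0 0 0.8;0 0 0 0 0 0 0.8")

```text
t: 8.05
eef_pos: [0.4795, 0.1191, 0.0682]
tool_rot: [0.0, 0.145, 0.989, 0.0]
contact_force: [-0.2, 0.4, -5.2]
gripper_width: 0.455
```

```bash
python3 -c "
from h import *
st()
C,K=wcam(); im=read_camera('wrist'); np.savez('w4.npz',C=C,K=K,im=im); save('w4',im)"
```

```text
t 8.05 eef [0.4795 0.1191 0.0682] cr [-0.0581  0.0014] w 0.455 Fw [-0.2  0.4 -5.2] Fcr [-0.3  0.3]
toolyaw 73.31 turn to cradle y 0.45 untilt rx,ry deg [-0.02  0.06]
```

View pics/w4.png

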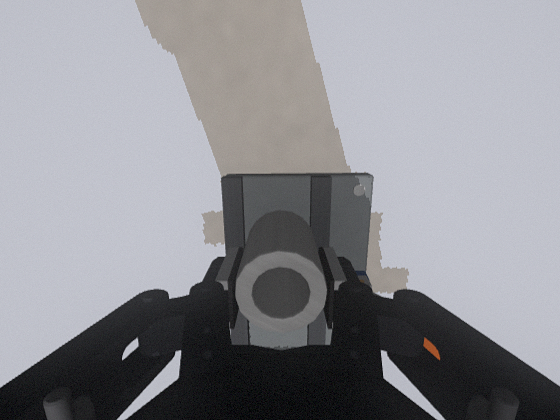

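Run:
```python
from h import *
d=np.load('w4.npz');C,K,im=d['C'],d['K'],d['im']
p=np.load('cr.npy');c,s=np.cos(p[2]),np.sin(p[2])
def W(o): o=np.array(o)/1000; return [p[0]+c*o[0]-s*o[1],p[1]+s*o[0]+c*o[1],o[2]]
for o in((-95,-36,20),(-95,-23,20),(-95,23,20),(-95,36,20),(-95,66,12)): print(o,wproj(C,K,W(o))[0].round(1))
cv2.imwrite('pics/w4z.png',cv2.resize(im[160:260,210:390,::-1],None,fx=4.4,fy=4.4,interpolation=cv2.INTER_CUBIC))
```

```text
(-95, -36, 20) [220.1 177.6]
(-95, -23, 20) [240.2 177.4]
(-95, 23, 20) [311.4 176.8]
(-95, 36, 20) [331.5 176.6]
(-95, 66, 12) [374.2 174.2]
```

View pics/w4z.png

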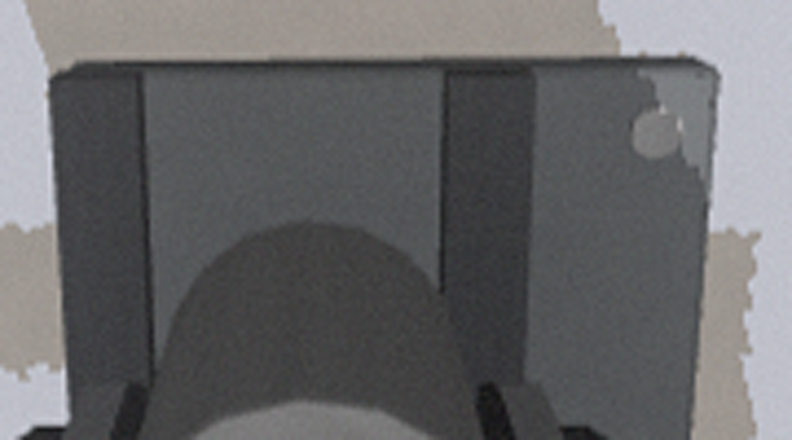

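Call:
send_rows(motion="0 -0.1 -0.5 0 0 0.4 0.8;0 0 -1 0 0 0 0.8;0 0 -0.7 0 0 0 0.8;0 0 -0.2 0 0 0 0.8;0 0 0 0 0 0 0.8;0 0 0 0 0 0 0.8")

```text
t: 8.6
eef_pos: [0.4811, 0.1183, 0.0437]
tool_rot: [0.002, 0.142, 0.99, 0.001]
contact_force: [-0.3, -0.1, -4.5]
gripper_width: 0.45
```

```bash
python3 -c "
from h import *
st()"
```

```text
t 8.6 eef [0.4811 0.1183 0.0437] cr [-0.0564  0.0011] w 0.45 Fw [-0.3 -0.1 -4.5] Fcr [-0.3 -0.2]
toolyaw 73.73 turn to cradle y 0.04 untilt rx,ry deg [-0.12  0.26]
```

Call:
send_rows(motion="0 -0.05 -0.15 0 0.2 0 0.8;0 0 -0.1 0 0 0 0.8;0 0 -0.05 0 0 0 0.8;0 0 0 0 0 0 0.8;0 0 0 0 0 0 0.8")

```text
t: 9.02
eef_pos: [0.4816, 0.118, 0.0409]
tool_rot: [0.001, 0.142, 0.99, 0.001]
contact_force: [0.6, -0.1, -4.8]
gripper_width: 0.452
```

```bash
python3 -c "
from h import *
st()"
```

```text
t 9.02 eef [0.4816 0.118  0.0409] cr [-0.0558  0.0009] w 0.452 Fw [ 0.6 -0.1 -4.8] Fcr [0.6 0.1]
toolyaw 73.72 turn to cradle y 0.04 untilt rx,ry deg [-0.15  0.1 ]
```

Call:
send_rows(motion="0 0 -0.08 0 0 0 0.8;0 0 -0.05 0 0 0 0.8;0 0 0 0 0 0 0.8;0 0 0 0 0 0 0.8")

```text
t: 9.35
eef_pos: [0.4818, 0.1181, 0.0398]
tool_rot: [0.001, 0.141, 0.99, 0.002]
contact_force: [0.4, -0.9, -4.8]
gripper_width: 0.451
```

```bash
python3 -c "
from h import *
st()"
```

```text
t 9.35 eef [0.4818 0.1181 0.0398] cr [-0.0556  0.0011] w 0.451 Fw [ 0.4 -0.9 -4.8] Fcr [ 0.6 -0.7]
toolyaw 73.73 turn to cradle y 0.03 untilt rx,ry deg [-0.16  0.13]
```

Call:
send_rows(motion="0 0 -0.06 0 0 0 0.8;0 0 0 0 0 0 0.8;0 0 0 0 0 0 0.8")

```text
t: 9.6
eef_pos: [0.482, 0.1182, 0.0398]
tool_rot: [0.001, 0.142, 0.99, 0.002]
contact_force: [-0.2, 0.4, -4.2]
gripper_width: 0.449
```

```bash
python3 -c "
from h import *
st()"
```

```text
t 9.6 eef [0.482  0.1182 0.0398] cr [-0.0555  0.0012] w 0.449 Fw [-0.2  0.4 -4.2] Fcr [-0.3  0.3]
toolyaw 73.72 turn to cradle y 0.04 untilt rx,ry deg [-0.19  0.15]
```

Call:
send_rows(motion="0.38 -0.14 0 0 0 0 0.8;0.58 -0.2 0 0 0 0 0.8;0.58 -0.17 0 0 0 0 0.8;0.38 -0.11 0 0 0 0 0.8;0 0 0 0 0 0 0.8")

```text
t: 10.02
eef_pos: [0.4964, 0.1142, 0.0399]
tool_rot: [-0.005, 0.14, 0.99, 0.002]
contact_force: [-0.1, -0.5, -4.4]
gripper_width: 0.448
```

```bash
python3 -c "
from h import *
st()"
```

```text
t 10.02 eef [0.4964 0.1142 0.0399] cr [-0.0406  0.0013] w 0.448 Fw [-0.1 -0.5 -4.4] Fcr [ 0.  -0.5]
toolyaw 73.89 turn to cradle y -0.13 untilt rx,ry deg [-0.35 -0.54]
```

Call:
send_rows(motion="0.55 -0.2 0 -0.2 -0.3 0 0.8;0.75 -0.26 0 0 -0.2 0 0.8;0.75 -0.24 0 0 0 0 0.8;0.75 -0.24 0 0 0 0 0.8;0.75 -0.24 0 0 0 0 0.8;0.38 -0.11 0 0 0 0 0.8;0 0 0 0 0 0 0.8")

```text
t: 10.6
eef_pos: [0.528, 0.1045, 0.04]
tool_rot: [-0.01, 0.138, 0.99, 0.002]
contact_force: [-0.5, 0.3, -3.3]
gripper_width: 0.449
```

```bash
python3 -c "
from h import *
st()"
```

```text
t 10.6 eef [0.528  0.1045 0.04  ] cr [-0.0075  0.0009] w 0.449 Fw [-0.5  0.3 -3.3] Fcr [-0.6  0.1]
toolyaw 74.12 turn to cradle y -0.36 untilt rx,ry deg [-0.37 -1.09]
```

Call:
send_rows(motion="0.4 -0.12 0 -0.2 -0.7 -0.2 0.8;0.5 -0.17 0 -0.2 -0.7 -0.2 0.8;0.5 -0.15 0 0 -0.2 0 0.8;0.4 -0.12 0 0 0 0 0.8;0 0 0 0 0 0 0.8;0 0 0 0 0 0 0.8")

```text
t: 11.1
eef_pos: [0.5406, 0.1004, 0.0398]
tool_rot: [-0.0, 0.141, 0.99, 0.0]
contact_force: [-1.1, 0.7, -1.6]
gripper_width: 0.451
```

```bash
python3 -c "
from h import *
st()"
```

```text
t 11.1 eef [0.5406 0.1004 0.0398] cr [0.0058 0.0005] w 0.451 Fw [-1.1  0.7 -1.6] Fcr [-1.2  0.4]
toolyaw 73.77 turn to cradle y -0.01 untilt rx,ry deg [-0.03 -0.01]
```

Call:
send_rows(motion="0.35 -0.1 0 0 -0.2 0 0.8;0.4 -0.12 0 0 -0.2 0 0.8;0.4 -0.12 0 0 -0.2 0 0.8;0.2 -0.06 0 0 0 0 0.8;0 0 0 0 0 0 0.8;0 0 0 0 0 0 0.8")

```text
t: 11.6
eef_pos: [0.5503, 0.0975, 0.0397]
tool_rot: [0.001, 0.14, 0.99, 0.001]
contact_force: [-3.6, 0.8, 2.0]
gripper_width: 0.452
```

```bash
python3 -c "
from h import *
st()
C,K=wcam(); im=read_camera('wrist'); save('w5',im); save('sd5',cv2.resize(read_camera('side')[120:230,200:340],None,fx=5,fy=5))"
```

```text
t 11.6 eef [0.5503 0.0975 0.0397] cr [0.0159 0.0004] w 0.452 Fw [-3.6  0.8  2. ] Fcr [-3.7 -0.2]
toolyaw 73.85 turn to cradle y -0.09 untilt rx,ry deg [-0.09  0.16]
```

View pics/sd5.png

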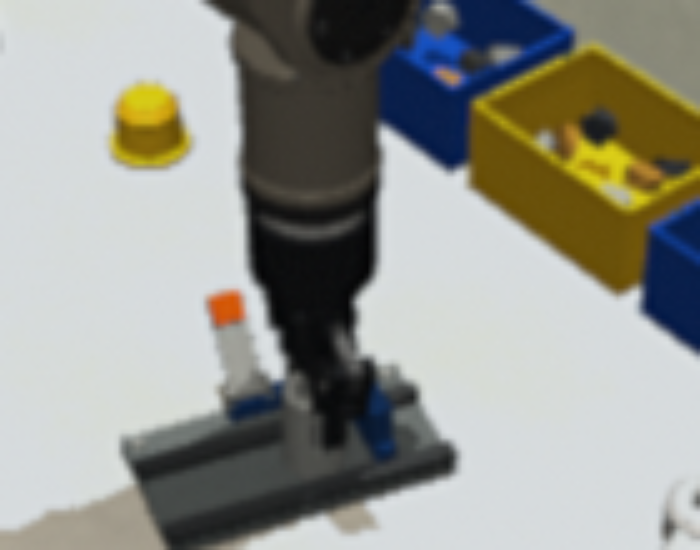

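View pics/w5.png

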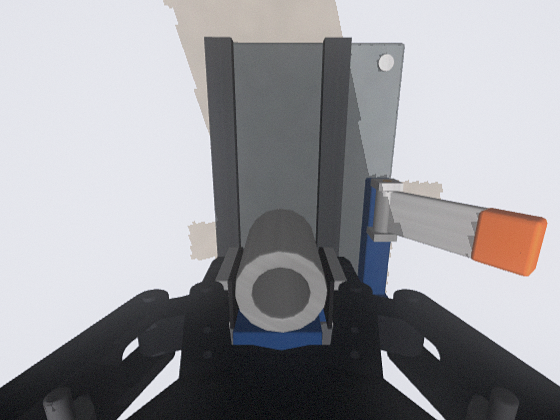

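Call:
send_rows(motion="0.2 -0.06 0.04 0 0 0 0.8;0.2 -0.06 0 0 -0.1 0 0.8;0 0 0 0 0 0 0.8")

```text
t: 11.95
eef_pos: [0.5553, 0.0957, 0.0398]
tool_rot: [0.003, 0.14, 0.99, 0.001]
contact_force: [-0.2, -0.2, -4.9]
gripper_width: 0.446
```

```bash
python3 -c "
from h import *
st()"
```

```text
t 11.95 eef [0.5553 0.0957 0.0398] cr [0.0212 0.0001] w 0.446 Fw [-0.2 -0.2 -4.9] Fcr [-0.1 -0.2]
toolyaw 73.85 turn to cradle y -0.09 untilt rx,ry deg [-0.03  0.38]
```

Call:
send_rows(motion="0.06 -0.02 0 0 0.2 0 0.8;0.06 -0.02 0 0 0 0 0.8;0 0 0 0 0 0 0.8")

```text
t: 12.2
eef_pos: [0.556, 0.0955, 0.0397]
tool_rot: [0.0, 0.141, 0.99, 0.001]
contact_force: [-1.9, 1.3, -0.8]
gripper_width: 0.449
```

Call:
send_rows(motion="0.06 -0.015 0 0 0 0 0.8;0 0 0 0 0 0 0.8;0 0 0 0 0 0 0.8")

```text
t: 12.45
eef_pos: [0.5562, 0.0954, 0.0398]
tool_rot: [0.0, 0.14, 0.99, 0.001]
contact_force: [-2.1, 0.1, -0.6]
gripper_width: 0.452
```

```bash
python3 -c "
from h import *
st()"
```

```text
t 12.45 eef [0.5562 0.0954 0.0398] cr [0.0222 0.0001] w 0.452 Fw [-2.1  0.1 -0.6] Fcr [-2.1 -0.5]
toolyaw 73.85 turn to cradle y -0.09 untilt rx,ry deg [-0.06  0.01]
```

Call:
send_rows(motion="0.1 -0.03 0 0 0 0 0.8;0 0 0 0 0 0 0.8")

```text
t: 12.62
eef_pos: [0.5569, 0.0952, 0.0398]
tool_rot: [-0.0, 0.14, 0.99, 0.001]
contact_force: [-0.7, 0.4, -2.6]
gripper_width: 0.453
```

Call:
send_rows(motion="0.1 -0.03 0 0 0 0 0.8;0 0 0 0 0 0 0.8")

```text
t: 12.78
eef_pos: [0.5581, 0.0949, 0.0398]
tool_rot: [-0.0, 0.14, 0.99, 0.001]
contact_force: [-1.0, -0.3, -3.3]
gripper_width: 0.449
```

Call:
send_rows(motion="0.1 -0.03 0 0 0 0 0.8;0 0 0 0 0 0 0.8")

```text
t: 12.95
eef_pos: [0.5584, 0.0948, 0.0398]
tool_rot: [-0.001, 0.14, 0.99, 0.001]
contact_force: [-3.0, 1.2, -0.3]
gripper_width: 0.452
```

Call:
send_rows(motion="0.08 -0.02 0 0 0 0 0.8;0 0 0 0 0 0 0.8")

```text
t: 13.12
eef_pos: [0.5584, 0.0948, 0.0398]
tool_rot: [-0.002, 0.14, 0.99, 0.001]
contact_force: [-2.1, 0.2, 0.9]
gripper_width: 0.451
```

Call:
send_rows(motion="0.08 -0.02 0 0 0 0 0.8;0 0 0 0 0 0 0.8")

```text
t: 13.28
eef_pos: [0.5584, 0.0948, 0.0398]
tool_rot: [-0.003, 0.14, 0.99, 0.001]
contact_force: [-1.2, 0.8, 0.3]
gripper_width: 0.449
```

Call:
send_rows(motion="0.12 -0.035 0.03 0 -0.1 0 0.8;0 0 0 0 0 0 0.8")

```text
t: 13.45
eef_pos: [0.5584, 0.0948, 0.0398]
tool_rot: [-0.003, 0.14, 0.99, 0.001]
contact_force: [-2.0, 0.4, 2.3]
gripper_width: 0.451
```

```bash
python3 -c "
from h import *
st()"
```

```text
t 13.45 eef [0.5584 0.0948 0.0398] cr [0.0244 0.0001] w 0.451 Fw [-2.   0.4  2.3] Fcr [-2.  -0.2]
toolyaw 73.92 turn to cradle y -0.16 untilt rx,ry deg [-0.14 -0.37]
```

Call:
send_rows(motion="0.2 -0.06 0.02 0 -0.3 0 0.8")

```text
t: 13.53
eef_pos: [0.5587, 0.0946, 0.0398]
tool_rot: [-0.003, 0.14, 0.99, 0.001]
contact_force: [-12.6, 3.2, 10.1]
gripper_width: 0.448
```

Call:
send_rows(motion="0.2 -0.06 0.02 0 -0.3 0 0.8")

```text
t: 13.62
eef_pos: [0.5586, 0.0947, 0.0398]
tool_rot: [-0.002, 0.139, 0.99, 0.002]
contact_force: [-10.1, 2.8, 8.3]
gripper_width: 0.451
```

```bash
python3 -c "
from h import *
st()
save('w6',read_camera('wrist'))"
```

```text
t 13.62 eef [0.5586 0.0947 0.0398] cr [0.0246 0.    ] w 0.451 Fw [-10.1   2.8   8.3] Fcr [-10.5  -0.2]
toolyaw 73.97 turn to cradle y -0.21 untilt rx,ry deg [-0.21 -0.23]
```

View pics/w6.png

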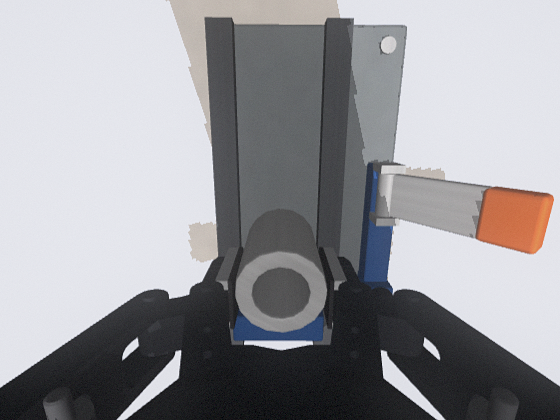

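Call:
send_rows(motion="-0.02 0 0.02 0 0 0 0.8;0 0 0 0 0 0 0.5;0 0 0 0 0 0 0.4;0 0 0 0 0 0 0.3;0 0 0 0 0 0 0.25;0 0 0 0 0 0 0.25;0 0 0 0 0 0 0.25")

```text
t: 14.25
eef_pos: [0.5646, 0.0934, 0.0416]
tool_rot: [0.004, 0.14, 0.99, 0.002]
contact_force: [0.6, 0.5, -0.3]
gripper_width: 0.751
```

```bash
python3 -c "
from h import *
st()
save('w7',read_camera('wrist'))"
```

```text
t 14.25 eef [0.5646 0.0934 0.0416] cr [0.0308 0.0005] w 0.751 Fw [ 0.6  0.5 -0.3] Fcr [0.4 0.6]
toolyaw 73.89 turn to cradle y -0.13 untilt rx,ry deg [-0.17  0.48]
```

View pics/w7.png

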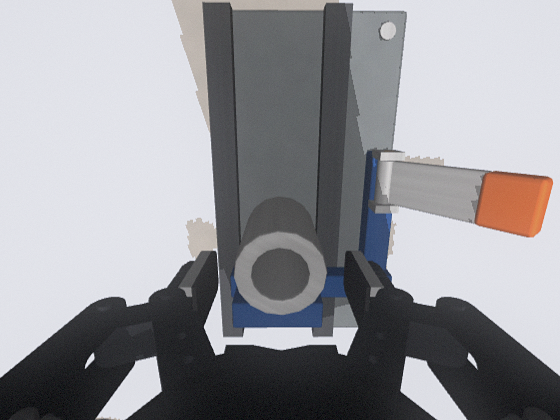

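Call:
send_rows(motion="0 0 0.8 0 0.3 0 0.25;0 0 2 0 0 0 0.25;0 0 2.5 0 0 0 0.25;0 0 3 0 0 0 0.25;0 0 3 0 0 0 0.25;0 0 3 0 0 0 0.25;0 0 2 0 0 0 0.6;0 0 1 0 0 0 1;0 0 0 0 0 0 1;0 0 0 0 0 0 1")

```text
t: 15.13
eef_pos: [0.5624, 0.0915, 0.2257]
tool_rot: [-0.0, 0.141, 0.99, 0.001]
contact_force: [-0.6, 0.1, -0.1]
gripper_width: 0.183
```

```bash
python3 -c "
from h import *
st()
C,K=wcam();im=read_camera('wrist');np.savez('w8.npz',C=C,K=K,im=im); save('w8',im)"
```

```text
t 15.13 eef [0.5624 0.0915 0.2257] cr [ 0.0292 -0.002 ] w 0.183 Fw [-0.6  0.1 -0.1] Fcr [-0.6 -0.1]
toolyaw 73.78 turn to cradle y -0.02 untilt rx,ry deg [-0.12  0.01]
```

View pics/w8.png

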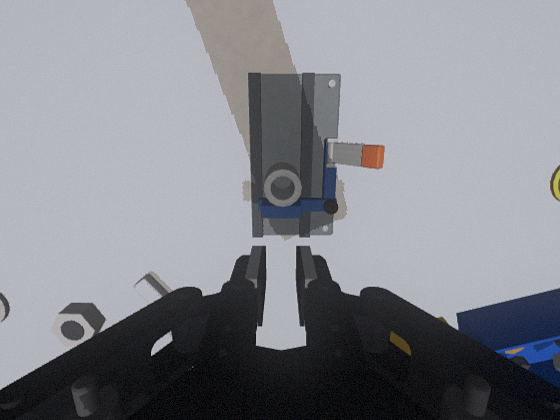

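Call:
send_rows(motion="0 0.5 0 0 0 5 1;0 1.1 0 0 0 7 1;0 1.2 0 0 0 7 1;0 1.2 0 0 0 7 1;0 1.2 0 0 0 7 1;0 1.2 0 0 0 7 1;0 1.2 0 0 0 7 1;0 1.2 0 0 0 7 1;0 1.2 0 0 0 7 1;0 1.2 0 0 0 7 1;0 1.2 0 0 0 7 1;0 1.2 0 0 0 7 1;0 1 0 0 0 7 1;0 0.5 0 0 0 3 1;0 0 0 0 0 0 1;0 0 0 0 0 0 1")

```text
t: 16.52
eef_pos: [0.5453, 0.2431, 0.1923]
tool_rot: [-0.022, -0.632, 0.775, -0.007]
contact_force: [0.7, -0.5, 0.3]
gripper_width: 0.0
```

```bash
python3 -c "
from h import *
st();print(get_obs()['q'])"
```

```text
t 16.52 eef [0.5453 0.2431 0.1923] cr [-0.0296  0.1389] w 0.0 Fw [ 0.7 -0.5  0.3] Fcr [ 0.8 -0.2]
toolyaw 168.41 turn to cradle y -94.65 untilt rx,ry deg [ 2.24 -1.5 ]
[-0.59378762  0.40937854  0.07686654  1.76096551 -0.01144812  1.01456284
  2.42330315]
```

Call:
send_rows(motion="0.5 -0.6 0 1 -0.7 -1.6 1;0.5 -0.6 0 1 -0.7 -1.6 1;0.4 -0.6 -1 0.2 0 -1.4 1;0 0 -2 0 0 0 1;0 0 -2 0 0 0 1;0 0 -1 0 0 0 1;0 0 0 0 0 0 1;0 0 0 0 0 0 1")

```text
t: 17.18
eef_pos: [0.5625, 0.2126, 0.1264]
tool_rot: [-0.0, -0.587, 0.809, 0.0]
contact_force: [0.2, -0.6, 0.4]
gripper_width: -0.001
```

```bash
python3 -c "
from h import *
st()"
```

```text
t 17.18 eef [0.5625 0.2126 0.1264] cr [-0.0046  0.1144] w -0.001 Fw [ 0.2 -0.6  0.4] Fcr [ 0.4 -0.5]
toolyaw 161.92 turn to cradle y -88.16 untilt rx,ry deg [-0.03 -0.03]
```

Call:
send_rows(motion="-0.2 0.6 0 0 0 0.9 1;-0.2 0.5 0 0 0 0.9 1;0 0 -0.5 0 0 0 1;0 0 -1.5 0 0 0 1;0 0 -1.5 0 0 0 1;0 0 -1 0 0 0 1;0 0 -0.5 0 0 0 1;0 0 0 0 0 0 1;0 0 0 0 0 0 1")

```text
t: 17.93
eef_pos: [0.5612, 0.2289, 0.0794]
tool_rot: [0.006, -0.602, 0.798, 0.0]
contact_force: [-0.8, 0.8, 0.9]
gripper_width: 0.002
```

```bash
python3 -c "
from h import *
st()
C,K=wcam();im=read_camera('wrist');save('w9',im); save('sd9',cv2.resize(read_camera('side')[100:230,180:340],None,fx=4.5,fy=4.5,interpolation=cv2.INTER_CUBIC)); save('sc9',cv2.resize(read_camera('scene')[160:320,220:400],None,fx=3.5,fy=3.5,interpolation=cv2.INTER_CUBIC))"
```

```text
t 17.93 eef [0.5612 0.2289 0.0794] cr [-0.0104  0.1297] w 0.002 Fw [-0.8  0.8  0.9] Fcr [-0.9  0.5]
toolyaw 164.05 turn to cradle y -90.29 untilt rx,ry deg [-0.39  0.5 ]
```

View pics/w9.png

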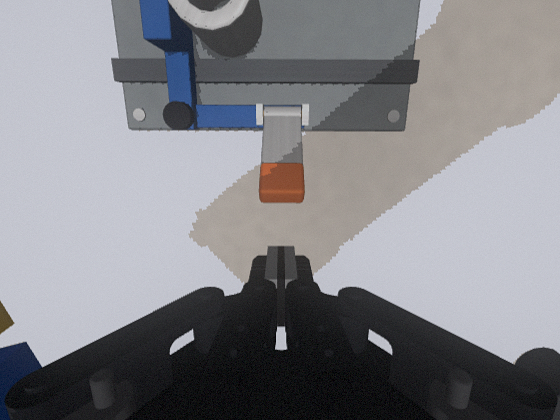

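View pics/sd9.png

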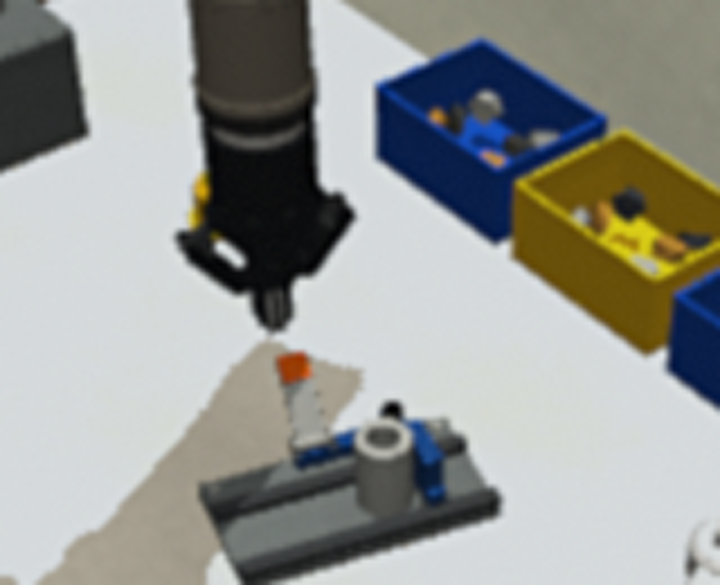

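View pics/sc9.png

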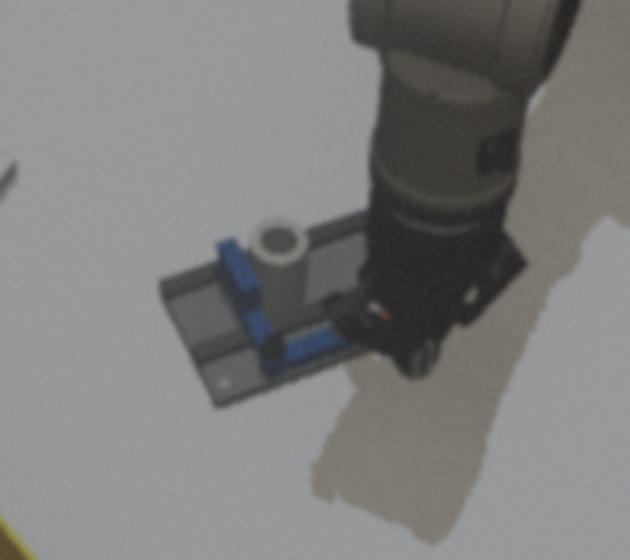

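Call:
send_rows(motion="0 0 -0.7 -0.3 0.4 0.2 1;-0.14 -0.48 -0.7 0 0 0 1;-0.14 -0.48 -0.3 0 0 0 1;-0.14 -0.48 0 0 0 0 1;0 0 0 0 0 0 1")

```text
t: 18.5
eef_pos: [0.5578, 0.2131, 0.0625]
tool_rot: [0.002, -0.604, 0.797, -0.0]
contact_force: [-0.7, 0.0, -0.2]
gripper_width: 0.002
```

```bash
python3 -c "
from h import *
st()"
```

```text
t 18.5 eef [0.5578 0.2131 0.0625] cr [-0.0092  0.1135] w 0.002 Fw [-0.7  0.  -0.2] Fcr [-0.7 -0.2]
toolyaw 164.25 turn to cradle y -90.49 untilt rx,ry deg [-0.12  0.22]
```

Call:
send_rows(motion="-0.14 -0.48 0.1 0 0 0 1;-0.14 -0.48 0.2 0 0 0 1;-0.14 -0.48 0.2 0 0 0 1")

```text
t: 18.75
eef_pos: [0.5544, 0.2024, 0.0686]
tool_rot: [0.005, -0.604, 0.797, 0.001]
contact_force: [0.2, 3.3, -0.4]
gripper_width: -0.002
```

Call:
send_rows(motion="-0.14 -0.48 0.2 0 0 0 1;-0.14 -0.48 0.2 0 0 0 1;-0.14 -0.48 0.2 0 0 0 1")

```text
t: 19.0
eef_pos: [0.5505, 0.1892, 0.0761]
tool_rot: [0.008, -0.605, 0.796, 0.002]
contact_force: [0.9, 1.9, -1.9]
gripper_width: 0.001
```

```bash
python3 -c "
from h import *
st()
save('w10',read_camera('wrist'))"
```

```text
t 19.0 eef [0.5505 0.1892 0.0761] cr [-0.0096  0.0886] w 0.001 Fw [ 0.9  1.9 -1.9] Fcr [0.4 2.1]
toolyaw 164.49 turn to cradle y -90.73 untilt rx,ry deg [-0.67  0.57]
```

View pics/w10.png

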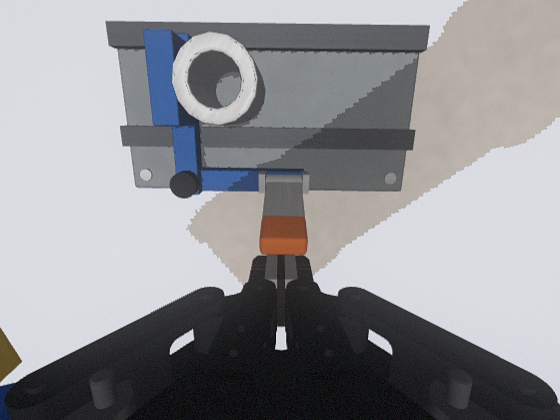

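Call:
send_rows(motion="-0.14 -0.48 0.05 -0.2 0.2 0 1;-0.14 -0.48 0.05 -0.2 0.2 0 1;-0.14 -0.48 0 0 0 0 1")

```text
t: 19.3
eef_pos: [0.5464, 0.1733, 0.0787]
tool_rot: [0.003, -0.605, 0.796, 0.001]
contact_force: [-1.0, 2.1, 1.1]
gripper_width: -0.002
```

```bash
python3 -c "
from h import *
st()"
```

```text
t 19.3 eef [0.5464 0.1733 0.0787] cr [-0.0091  0.0721] w -0.002 Fw [-1.   2.1  1.1] Fcr [-1.6  1.7]
toolyaw 164.44 turn to cradle y -90.68 untilt rx,ry deg [-0.28  0.21]
```

Call:
send_rows(motion="-0.14 -0.48 0.1 0 0 0 1;-0.14 -0.48 0.1 0 0 0 1;-0.11 -0.38 0.1 0 0 0 1")

```text
t: 19.55
eef_pos: [0.5415, 0.1565, 0.0811]
tool_rot: [0.002, -0.604, 0.797, 0.0]
contact_force: [0.2, 1.2, -0.2]
gripper_width: 0.001
```

```bash
python3 -c "
from h import *
st()
save('w11',read_camera('wrist'));save('sd11',cv2.resize(read_camera('side')[100:230,180:340],None,fx=4.5,fy=4.5,interpolation=cv2.INTER_CUBIC))"
```

```text
t 19.55 eef [0.5415 0.1565 0.0811] cr [-0.0091  0.0546] w 0.001 Fw [ 0.2  1.2 -0.2] Fcr [-0.1  1.2]
toolyaw 164.38 turn to cradle y -90.62 untilt rx,ry deg [-0.14  0.11]
```

View pics/w11.png

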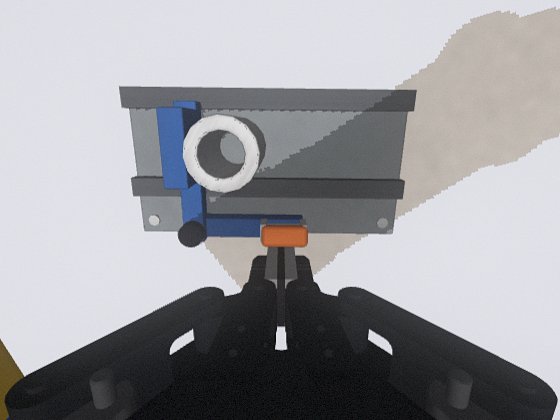

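View pics/sd11.png

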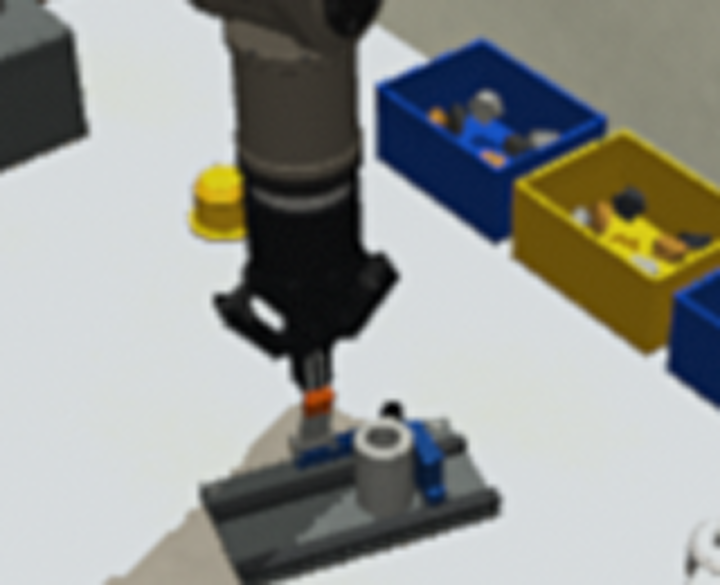

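Call:
send_rows(motion="-0.11 -0.38 0 0 0 0 1;-0.11 -0.38 0 0 0 0 1;0.1 0.3 0.3 0 0 0 1;0.3 1 1 0 0 0 1;0.3 1 1.5 0 0 0 1")

```text
t: 20.07
eef_pos: [0.5429, 0.1656, 0.1067]
tool_rot: [-0.004, -0.602, 0.799, 0.0]
contact_force: [-0.9, 0.5, 0.7]
gripper_width: -0.001
```

```bash
python3 -c "
from h import *
st()
save('w12',read_camera('wrist'))"
```

```text
t 20.07 eef [0.5429 0.1656 0.1067] cr [-0.0102  0.0638] w -0.001 Fw [-0.9  0.5  0.7] Fcr [-1.   0.3]
toolyaw 164.02 turn to cradle y -90.25 untilt rx,ry deg [ 0.23 -0.38]
```

View pics/w12.png

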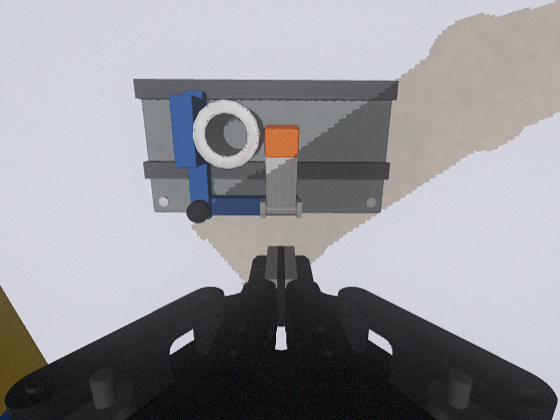

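The flap has passed its snap point and lies across the channel. I'll back away up and outward.

Call:
send_rows(motion="0.2 0.8 2 0 0 0 1;0.2 0.8 2.5 0 0 0 1;0 0 2.5 0 0 0 1;0 0 2 0 0 0 1;0 0 1 0 0 0 1;0 0 0 0 0 0 1;0 0 0 0 0 0 1;0 0 0 0 0 0 1;0 0 0 0 0 0 1;0 0 0 0 0 0 1;0 0 0 0 0 0 1;0 0 0 0 0 0 1")

```text
t: 21.12
eef_pos: [0.5462, 0.1847, 0.2082]
tool_rot: [-0.005, -0.604, 0.797, 0.001]
contact_force: [0.1, 0.1, 0.1]
gripper_width: 0.005
```

Run:
```python
from h import *
st()
C,K=wcam();im=read_camera('wrist');save('w13',im);np.savez('w13.npz',C=C,K=K,im=im);save('w13z',cv2.resize(im[50:250,130:410],None,fx=2.8,fy=2.8,interpolation=cv2.INTER_CUBIC))
save('sd13',cv2.resize(read_camera('side')[120:240,180:340],None,fx=4.5,fy=4.5,interpolation=cv2.INTER_CUBIC))
p=np.load('cr.npy');c,s=np.cos(p[2]),np.sin(p[2])
def W(o): o=np.array(o)/1000; return [p[0]+c*o[0]-s*o[1],p[1]+s*o[0]+c*o[1],o[2]]
for o in ((-22,-8,37),(0,-8,37),(-22,12,37),(-11,56,32),(23,0,72)): print(o,wproj(C,K,W(o))[0].round(1), ((wproj(C,K,W(o))[0]-[130,50])*2.8).round())
```

```text
t 21.12 eef [0.5462 0.1847 0.2082] cr [-0.0124  0.083 ] w 0.005 Fw [0.1 0.1 0.1] Fcr [0.  0.1]
toolyaw 164.3 turn to cradle y -90.54 untilt rx,ry deg [ 0.28 -0.49]
(-22, -8, 37) [289.6 101.8] [447. 145.]
(0, -8, 37) [267.5 101.6] [385. 145.]
(-22, 12, 37) [289.2 122.7] [446. 204.]
(-11, 56, 32) [278.1 165.5] [415. 323.]
(23, 0, 72) [240.3 107.7] [309. 162.]
```

View pics/w13z.png

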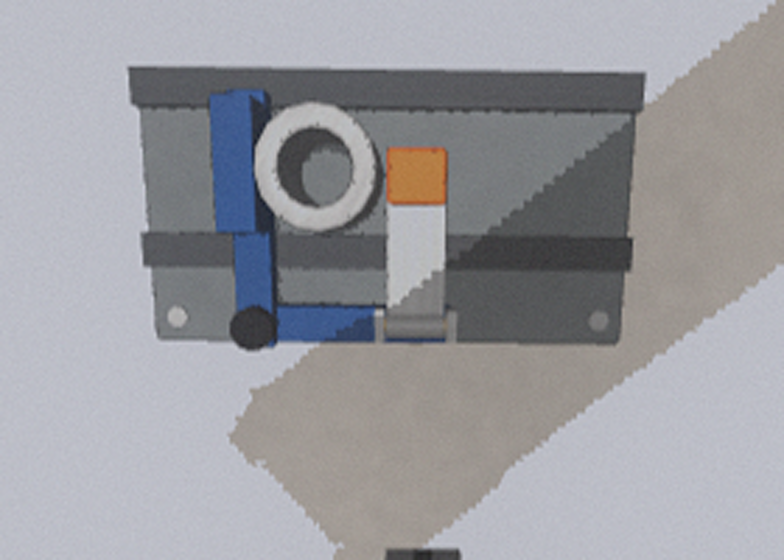

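View pics/sd13.png

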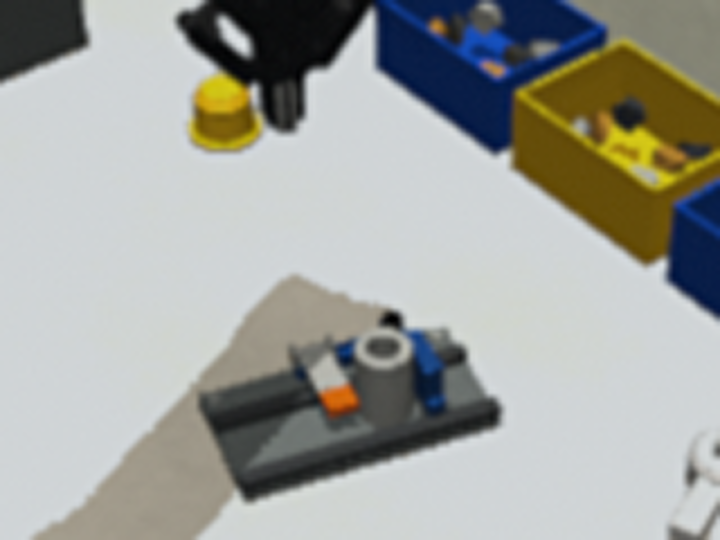

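```bash
python3 -c "
from h import *
print(hand_in())"
```

```text
the job is handed in; nothing more can be done
None
```

The spacer is on the blue stop with the flap sprung shut behind it, and I handed the job in at about 21 s of the 64 s allowed; no verdict was reported.

- **Spacer:** I set it upright in the open end of the channel and slid it along until it bore on the stop. The wrist force rose to about 12 N at most with no further advance, at the stop position I had measured beforehand (h ≈ 43 mm). I then released it and lifted clear. The gripper drifted about 6 mm as the jaws let go, but the next picture still showed the spacer upright against the stop.
- **Flap:** I pushed the orange tip over from outside with closed fingers, feeling roughly 2–3 N. I backed off just past the snap point, and the flap closed by itself.
- **Last checks:**
    - The flap tip in the wrist picture matches the predicted shut position to about 1 px, so it is level across the channel.
    - The spacer is upright on the stop within about 2 mm of its expected place.
    - The hand was clear, with the wrist force at zero.
- **Not checked:** I did not re-measure the bystander parts afterwards, but the arm never touched them. The flap angle and the contact force between spacer and stop were not read directly; they are inferred from the pictures and the wrist force.

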